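# Tap the linkage rivets home in order

### The job

Three coloured rivets on the wooden scissor linkage still stand proud of the strips. With a fingertip, tap them fully home one at a time, lightly: first the green one, then the blue one, then the red one. Do not pull any rivet up, and leave the other things on the board and the table where they are.

Things in the scene. Friction and masses are not known exactly. Their poses are not given: they have to be found in the camera images.
- board: fixed plywood peg board 280 x 340 x 12 mm, flat on the table, with a scissor linkage of brown strips; origin at the centre of its underside, y along the linkage, z up. Top of the upper strips 20 mm above the table. Inner pivots at (x, y) = (0, -60), (45, 0), (0, 60), (-45, 0) mm: a green, a blue, a red and one white rivet, in any arrangement. All white rivets are already home
- rivet_green_top (a point): centre of the flat top of the green rivet's head, a disc 26 mm across and 5 mm thick on an 8 mm shank; it moves with the rivet. Standing proud it is 34 to 37 mm above the table, fully home 25 mm, with the head down on the strip
- rivet_green (a joint): how far the green rivet has been pushed straight down, in m: it starts at 0 to 0.003 and is fully home at 0.012, where the head meets the strip and stops dead. It slides stiffly (about 4 N) without a spring and stays where it is left; negative means pulled up out of its hole
- rivet_blue_top (a point): centre of the flat top of the blue rivet's head, a disc 26 mm across and 5 mm thick on an 8 mm shank; it moves with the rivet. Standing proud it is 34 to 37 mm above the table, fully home 25 mm, with the head down on the strip
- rivet_blue (a joint): how far the blue rivet has been pushed straight down, in m: it starts at 0 to 0.003 and is fully home at 0.012, where the head meets the strip and stops dead. It slides stiffly (about 4 N) without a spring and stays where it is left; negative means pulled up out of its hole
- rivet_red_top (a point): centre of the flat top of the red rivet's head, a disc 26 mm across and 5 mm thick on an 8 mm shank; it moves with the rivet. Standing proud it is 34 to 37 mm above the table, fully home 25 mm, with the head down on the strip
- rivet_red (a joint): how far the red rivet has been pushed straight down, in m: it starts at 0 to 0.003 and is fully home at 0.012, where the head meets the strip and stops dead. It slides stiffly (about 4 N) without a spring and stays where it is left; negative means pulled up out of its hole
- pot: white plastic pot, 52 mm across its mouth, 50 mm tall, standing on the board beside the linkage; origin at the centre of its underside; not to be disturbed
- wheel: round wooden wheel, 56 mm across, 10 mm thick, lying on the board beside the linkage; origin at the centre of its underside; not to be disturbed
- spare_strip: loose wooden strip with holes, 180 x 30 x 6 mm, lying on the table left of the board; origin at the centre of its underside, x along its length; not to be disturbed
- screwdriver: screwdriver lying on the table right of the board; origin under its middle, x along it; not to be disturbed
- hammer: hammer lying on the table left of the board; origin under its middle, x along it; not to be disturbed
- tumbler: clear plastic tumbler, 72 mm across its mouth, 100 mm tall, standing on the table right of the board; origin at the centre of its underside; not to be disturbed

How it is judged:
By the outcome, as a careful person would: the job done as asked, in the order asked, and still so for the second after the job is handed in, with the robot touching nothing.
It also fails if it takes over 42 s, if anything falls off the work surface, if the arm or the gripper's body presses on something with over 40 N, if the wrist force passes 120 N, or if a joint passes its speed limit or range.

### The arm

A 6-joint arm with a two-finger parallel gripper is mounted at the origin on the work surface. World frame = base frame: x ahead of the robot, y to its left, z up, the work surface at z = 0. Lengths are in mm, angles in rad, forces in N, time in s.
With the tool pointing down it reaches from about 400 to 825 mm from the base axis. Payload 7 kg.
Tool frame: the origin (TCP) lies at the very end of the fingers, on their centre line; the grasp point (between the pads) lies 19 mm behind it; z points along the fingers, y is the direction in which the jaws open and shut (so a half turn about z gives the same grasp; the last joint's range is limited). The gripper opens to 85 mm and grips with 20 to 120 N. Pads are 22 mm wide; open, the fingers measure 114 mm over their backs; the gripper's body (76 mm by 85 mm) begins 54 mm behind the grasp point. The pads swing forward as they close: fully open they stand 13 mm farther back than shut.
Start: joints at [-1.033, 0.359, 0.012, 0, -1.224, -0.288], TCP at [166.841, -654.033, 231.302] pointing down, gripper open.
Joint ranges: [-3.07, 3.07], [-1.43, 2.12], [-1.02, 1.25], [-3.03, 1.67], [-3.05, -0], [-3.03, 3.03]. Speed limits (rad/s): [2.39, 2.39, 3.01, 3.14, 3.14, 3.14].

### API

Orientations are given as a rotation vector (axis times angle).
In Python, from station import robot gives the robot as it stands.
- The arm moves only by the tool arm_command, never from a script. Its argument "increments" is a list that holds one entry, the list of rows, each a list of 6 numbers: the shift along the world's x, y, z in m, then the turn, a rotation vector about the world's x, y, z in degrees. A call has 1 to 12 rows; each row shifts and turns the commanded pose from where the row before left it; what a row does not reach is not made up. A row lasts 1/10 s, in which the tool goes at most 50 mm and 8.59 degrees, less where a joint would pass 70% of its speed; a pose out of reach is approached as far as the arm can. A call is refused whole if a number of a shift passes 0.05 or a number of a turn 8.59, either way. A call with a gripper value outside its range is refused whole. "hand" is the closure, from 0 (fully open) to 1 (shut), set as the call begins (left out, the last holds). The fingers move at their own pace and stop on an object; the grip force is fixed at half the most. Time passes only in rows, so rows that do not move let the fingers close. It gives the time, the measured TCP pose, the force and the opening at its end, in the units of the state.
- robot.observe(): the state, without advancing time (a new reading comes with each control period).
- robot.capture(name): name is "scene" or "top"; returns the picture (420x560x3 uint8, red, green, blue); there is no depth.
- robot.camera_model(name): a dict with "fx", "fy", "cx", "cy" (pixels), "world_to_cam" (4x4, takes a point from world to camera coordinates). Camera axes: x right, y down, z forward; pixel columns grow to the right and rows downward; lengths in mm; the calibration is good to about 2 mm. A picture is of the moment at which its call begins. camera_model takes no time and is no camera call.
- robot.finish_job(): hands the job in, once; it reports no verdict.
The state is a dict: "time": time; "joint_pos": joint angles; "joint_vel": joint speeds; "effort": joint torques, N m; "ee_pos": TCP position; "tcp_rot": TCP orientation; "wrist_force": force on the tool from outside, world axes, zero at the start; "moment": the same for the moment, N m; "finger_gap": finger opening in mm.
Only numpy, scipy, OpenCV 4.12 (cv2) and the standard library are available. Lean on these libraries where they do the work, as an engineer would, in place of code of your own. Each camera call takes 0.05 s, during which the arm holds its last target. There are 200 camera calls.

## Working session

There is one attempt and no reset: what is moved stays moved. The work goes in short steps, Python scripts to look and compute and a tool call to move; the robot and the scene stay as the last step left them, time stands still between calls to the robot, and variables do not carry over. Pictures are saved under pics/ and viewed, about 8 in all and at most 12, crops included, and the job is handed in when it is done.

Besides the shell and the picture viewer there is one more tool, called as a command line: name --argument value ..., lists and objects as JSON in quotes. arm_command: Moves the arm, as the interface text tells. Its arguments: {"type":"object","properties":{"increments":{"type":"array"},"hand":{"type":"number"}},"required":["increments"]}

```bash
mkdir -p pics; python3 - <<'E'
from station import robot
import cv2,numpy as np
for n in("top","scene"):
    im=robot.capture(n); cv2.imwrite(f"pics/{n}0.png",im[:,:,::-1])
    m=robot.camera_model(n); print(n,m["fx"],m["cx"],m["cy"],np.round(m["world_to_cam"],3).tolist())
print(robot.observe())
E
```

```text
top 419.6357826375988 284.2250330861817 210.514231475841 [[-0.028, -1.0, 0.002, 44.157], [-0.998, 0.027, -0.059, 521.368], [0.058, -0.004, -0.998, 1159.371], [0.0, 0.0, 0.0, 1.0]]
scene 445.5785025939343 274.73532677700473 208.20901207354328 [[0.664, 0.748, 0.014, -377.005], [0.41, -0.349, -0.843, -152.428], [-0.625, 0.565, -0.538, 1762.67], [0.0, 0.0, 0.0, 1.0]]
{'time': 0.1, 'joint_pos': array([-1.03287634e+00,  3.59341714e-01,  1.11435680e-02, -2.93242103e-04,
       -1.22411678e+00, -2.88090152e-01]), 'joint_vel': array([-0.00089819, -0.00099516,  0.00281288,  0.00195722,  0.00016023,
        0.00100774]), 'effort': array([-2.46762553e-03, -5.84765089e+01,  2.94109386e+01,  6.95438370e+00,
       -3.11584634e-03,  5.91249844e-06]), 'ee_pos': array([ 166.73821445, -653.62995436,  230.44002175]), 'tcp_rot': array([ 3.91211830e-01, -3.11677868e+00, -2.35840480e-03]), 'wrist_force': array([-0.25451192, -0.59485697, -0.16826155]), 'moment': array([-0.02850586,  0.08429102,  0.01398736]), 'finger_gap': 85.56721989770978}
```

View pics/top0.png

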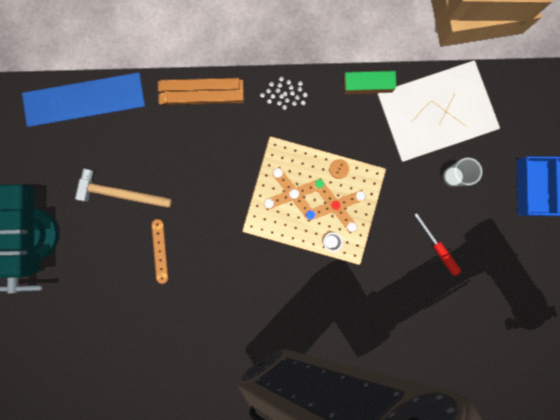

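View pics/scene0.png

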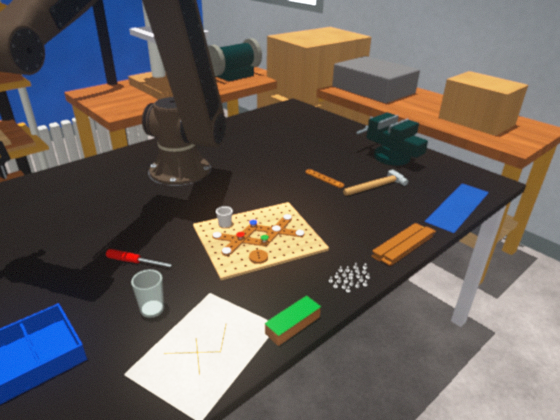

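The top view shows green at about (320,184), blue (311,215), red (336,205) and white inner (294,194). The pot is at (332,241) and the wheel at (339,169). The scene view agrees. Next I'll take colour centroids and project them to world.

```bash
cat > h.py <<'E'
import cv2,numpy as np
from station import robot
def ray(n,u,v,z):
    m=robot.camera_model(n);W=np.array(m["world_to_cam"]);R,t=W[:3,:3],W[:3,3]
    d=R.T@[(u-m["cx"])/m["fx"],(v-m["cy"])/m["fy"],1];c=-R.T@t
    return c+d*(z-c[2])/d[2]
def cents(n,im,roi):
    x0,y0,x1,y1=roi;hsv=cv2.cvtColor(im,cv2.COLOR_RGB2HSV)
    o={}
    for k,(a,b) in dict(green=(50,80),blue=(105,125),red=(172,188)).items():
        h=hsv[...,0].astype(int); h=np.where((h<10)&(k=="red"),h+180,h)
        if k=="red": b=183
        m=((h>=a)&(h<=b)&(hsv[...,1]>170)&(hsv[...,2]>70)).astype(np.uint8)
        m[:y0]=0;m[y1:]=0;m[:,:x0]=0;m[:,x1:]=0
        nn,l,s,c=cv2.connectedComponentsWithStats(m)
        if nn>1:
            i=1+s[1:,4].argmax(); o[k]=(*c[i],s[i,4])
    return o
E
python3 - <<'E'
from h import *
im=cv2.imread("pics/top0.png")[:,:,::-1].copy()
for k,(u,v,a) in cents("top",im,(285,170,350,230)).items(): print(k,np.round((u,v,a),1),ray("top",u,v,33).round(1))
for k,p in dict(white=(294,194)).items(): print(k,ray("top",*p,25).round(1))
print('pot',ray("top",332,241,62).round(), 'wheel',ray("top",339,169,22).round())
s=cv2.imread("pics/scene0.png")
for k,(u,v,a) in cents("scene",s[:,:,::-1].copy(),(195,205,325,270)).items(): print(k,np.round((u,v,a),1),ray("scene",u,v,33).round(1))
c=cv2.resize(cv2.imread("pics/top0.png")[130:270,235:395],None,fx=5,fy=4.99,interpolation=3)
c=cv2.resize(c,(685,600));c=cv2.resize(cv2.imread("pics/top0.png")[130:270,235:395],None,fx=4,fy=4,interpolation=3)
cv2.imwrite("pics/crop.png",c)
E
```

```text
green [321. 182.   1.] [597.6 -74.1  33. ]
blue [310.1 214.4  33. ] [508.6 -41.   33. ]
red [335.5 204.9  46. ] [ 533.1 -112.    33. ]
white [567.1   1.4  25. ]
pot [434. -96.  62.] wheel [ 634. -127.   22.]
green [263.8 237.1  12. ] [593.3 -66.9  33. ]
blue [253. 222.  15.] [510.2 -40.9  33. ]
red [240.  234.4  17. ] [ 536.2 -112.8   33. ]
```

View pics/crop.png

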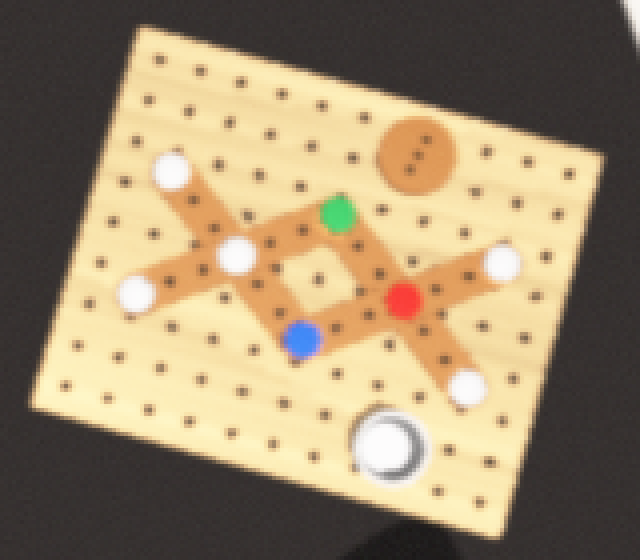

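From the crop: green (319.5,183.8), blue (310.2,215), red (335.8,205.3). World positions are about green (593.5,-70), blue (509,-41), red (534,-112.5). The pivot spacings come out at 90 and 119 mm, against 90 and 120 expected. Moving with the gripper shut.

arm_command --increments '[[[0.02,0.029,0,0,0,0],[0.02,0.029,0,0,0,0],[0.02,0.029,0,0,0,0],[0.02,0.029,0,0,0,0],[0.02,0.029,0,0,0,0],[0.02,0.029,0,0,0,0],[0.02,0.029,0,0,0,0],[0.02,0.029,0,0,0,0],[0.02,0.029,0,0,0,0],[0.02,0.029,0,0,0,0],[0.02,0.029,0,0,0,0],[0.02,0.029,0,0,0,0]]]' --hand 1

```text
time: 1.3
ee_pos: [407.3, -304.6, 231.2]
tcp_rot: [0.391, -3.117, -0.0]
wrist_force: [0.5, 0.1, -1.0]
finger_gap: -0.2
```

arm_command --increments '[[[0.023,0.029,-0.01,0,0,0],[0.023,0.029,-0.01,0,0,0],[0.023,0.029,-0.015,0,0,0],[0.023,0.029,-0.015,0,0,0],[0.023,0.029,-0.015,0,0,0],[0.023,0.029,-0.015,0,0,0],[0.023,0.029,-0.02,0,0,0],[0.023,0.029,-0.02,0,0,0],[0,0,-0.03,0,0,0],[0,0,-0.02,0,0,0],[0,0,-0.005,0,0,0],[0,0,0,0,0,0]]]'

```text
time: 2.5
ee_pos: [590.3, -74.2, 55.6]
tcp_rot: [0.391, -3.115, 0.0]
wrist_force: [-0.2, 0.2, 0.2]
finger_gap: -0.3
```

Shift +3,+4 in xy, then look while above.

arm_command --increments '[[[0.003,0.004,-0.005,0,0,0],[0,0,-0.005,0,0,0],[0,0,0,0,0,0]]]'

```text
time: 2.8
ee_pos: [593.8, -70.0, 46.4]
tcp_rot: [-0.391, 3.117, 0.0]
wrist_force: [0.3, 0.0, -0.1]
finger_gap: -0.2
```

```bash
python3 - <<'E'
from h import *
o=robot.observe();print(o["ee_pos"].round(1),o["wrist_force"].round(2))
a=robot.capture("scene")[190:285,180:340];
cv2.imwrite("pics/a.png",cv2.resize(a[:,:,::-1],None,fx=5,fy=5,interpolation=3))
E
```

```text
[593.8 -70.   46.4] [ 0.28  0.03 -0.12]
```

View pics/a.png

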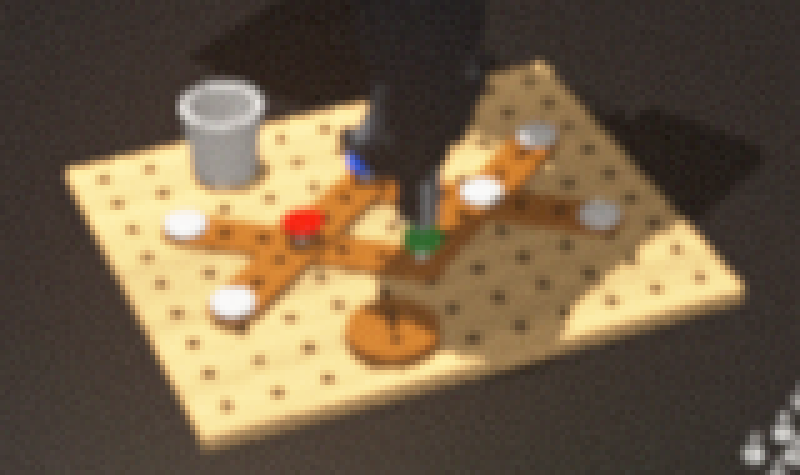

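The fingertip is right above green (crop 424,238). The pot, at upper left, is well clear. Pressing down slowly.

arm_command --increments '[[[0,0,-0.003,0,0,0],[0,0,-0.003,0,0,0],[0,0,-0.003,0,0,0],[0,0,-0.002,0,0,0],[0,0,-0.002,0,0,0],[0,0,-0.002,0,0,0],[0,0,-0.002,0,0,0],[0,0,0,0,0,0]]]'

```text
time: 3.65
ee_pos: [593.8, -70.0, 29.0]
tcp_rot: [0.391, -3.117, -0.0]
wrist_force: [0.5, -0.5, 0.3]
finger_gap: -0.1
```

arm_command --increments '[[[0,0,-0.001,0,0,0],[0,0,-0.001,0,0,0]]]'

```text
time: 3.85
ee_pos: [593.8, -70.1, 27.3]
tcp_rot: [0.391, -3.117, 0.0]
wrist_force: [-1.8, 0.1, 4.1]
finger_gap: -0.3
```

arm_command --increments '[[[0,0,-0.001,0,0,0]]]'

```text
time: 3.95
ee_pos: [593.9, -70.0, 26.3]
tcp_rot: [-0.391, 3.117, -0.0]
wrist_force: [-1.5, -0.2, 3.5]
finger_gap: -0.3
```

arm_command --increments '[[[0,0,-0.001,0,0,0]]]'

```text
time: 4.05
ee_pos: [593.8, -70.1, 25.3]
tcp_rot: [0.391, -3.117, 0.0]
wrist_force: [-0.9, -0.3, 3.9]
finger_gap: -0.2
```

arm_command --increments '[[[0,0,-0.0005,0,0,0]]]'

```text
time: 4.15
ee_pos: [593.8, -70.1, 25.1]
tcp_rot: [0.392, -3.117, 0.0]
wrist_force: [-4.3, 0.8, 10.1]
finger_gap: 0.1
```

arm_command --increments '[[[0,0,-0.0005,0,0,0]]]'

```text
time: 4.25
ee_pos: [593.9, -70.1, 25.0]
tcp_rot: [-0.392, 3.117, -0.0]
wrist_force: [-5.8, 0.8, 15.3]
finger_gap: 0.1
```

Green has stopped dead at 25.0 mm, with force rising to 15 N. Next is blue.

arm_command --increments '[[[0,0,0.005,0,0,0],[0,0,0.025,0,0,0],[-0.03,0.01,0,0,0,0],[-0.03,0.01,0,0,0,0],[-0.025,0.009,0,0,0,0],[0,0,-0.008,0,0,0],[0,0,0,0,0,0]]]'

```text
time: 4.95
ee_pos: [508.5, -40.8, 45.9]
tcp_rot: [0.393, -3.117, -0.0]
wrist_force: [-0.1, -0.5, -0.1]
finger_gap: -0.1
```

```bash
python3 - <<'E'
from h import *
o=robot.observe();print(o["ee_pos"].round(1),o["wrist_force"].round(2))
a=robot.capture("scene")[190:285,180:340];
cv2.imwrite("pics/b.png",cv2.resize(a[:,:,::-1],None,fx=5,fy=5,interpolation=3))
E
```

```text
[508.5 -40.8  45.9] [-0.11 -0.49 -0.05]
```

View pics/b.png

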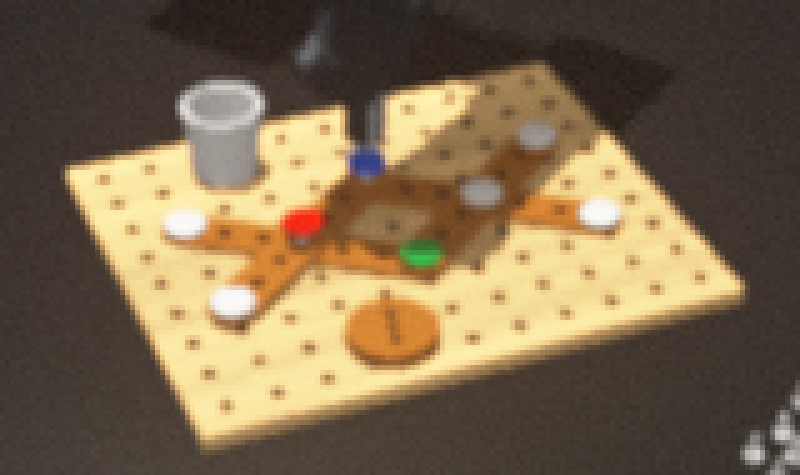

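Green (422,254) now sits flush, and the fingertip is above blue (366,162). Pressing blue.

arm_command --increments '[[[0,0,-0.003,0,0,0],[0,0,-0.003,0,0,0],[0,0,-0.003,0,0,0],[0,0,-0.002,0,0,0],[0,0,-0.002,0,0,0],[0,0,-0.002,0,0,0],[0,0,-0.002,0,0,0],[0,0,-0.001,0,0,0],[0,0,-0.001,0,0,0]]]'

```text
time: 5.9
ee_pos: [508.9, -41.1, 27.3]
tcp_rot: [-0.392, 3.117, -0.0]
wrist_force: [-0.6, -2.2, 4.0]
finger_gap: 0.1
```

arm_command --increments '[[[0,0,-0.001,0,0,0]]]'

```text
time: 6.0
ee_pos: [508.9, -41.1, 26.3]
tcp_rot: [-0.391, 3.117, -0.0]
wrist_force: [-0.2, -3.1, 4.1]
finger_gap: -0.3
```

arm_command --increments '[[[0,0,-0.0005,0,0,0]]]'

```text
time: 6.1
ee_pos: [508.9, -41.1, 25.8]
tcp_rot: [-0.392, 3.117, -0.0]
wrist_force: [-0.5, -3.2, 4.0]
finger_gap: -0.1
```

arm_command --increments '[[[0,0,-0.0005,0,0,0]]]'

```text
time: 6.2
ee_pos: [508.9, -41.1, 25.3]
tcp_rot: [-0.391, 3.117, -0.0]
wrist_force: [-0.8, -3.1, 3.8]
finger_gap: -0.1
```

arm_command --increments '[[[0,0,-0.0005,0,0,0]]]'

```text
time: 6.3
ee_pos: [508.9, -41.1, 25.0]
tcp_rot: [-0.392, 3.117, -0.0]
wrist_force: [-2.6, -2.3, 11.8]
finger_gap: 0.0
```

arm_command --increments '[[[0,0,-0.0005,0,0,0]]]'

```text
time: 6.4
ee_pos: [509.0, -41.1, 25.0]
tcp_rot: [-0.392, 3.117, -0.0]
wrist_force: [-4.1, -2.1, 18.0]
finger_gap: 0.0
```

Blue is home. Red at (534,-112.5) needs dx +25, dy -71.5.

arm_command --increments '[[[0,0,0.005,0,0,0],[0,0,0.025,0,0,0],[0.009,-0.025,0,0,0,0],[0.009,-0.025,0,0,0,0],[0.007,-0.0215,0,0,0,0],[0,0,-0.008,0,0,0],[0,0,0,0,0,0]]]'

```text
time: 7.1
ee_pos: [532.8, -112.6, 45.0]
tcp_rot: [0.388, -3.116, -0.001]
wrist_force: [-0.3, -0.1, -0.3]
finger_gap: 0.1
```

```bash
python3 - <<'E'
from h import *
o=robot.observe();print(o["ee_pos"].round(1),o["wrist_force"].round(2))
a=robot.capture("scene")[190:285,180:340];
cv2.imwrite("pics/c.png",cv2.resize(a[:,:,::-1],None,fx=5,fy=5,interpolation=3))
E
```

```text
[ 532.8 -112.6   45. ] [-0.27 -0.06 -0.29]
```

View pics/c.png

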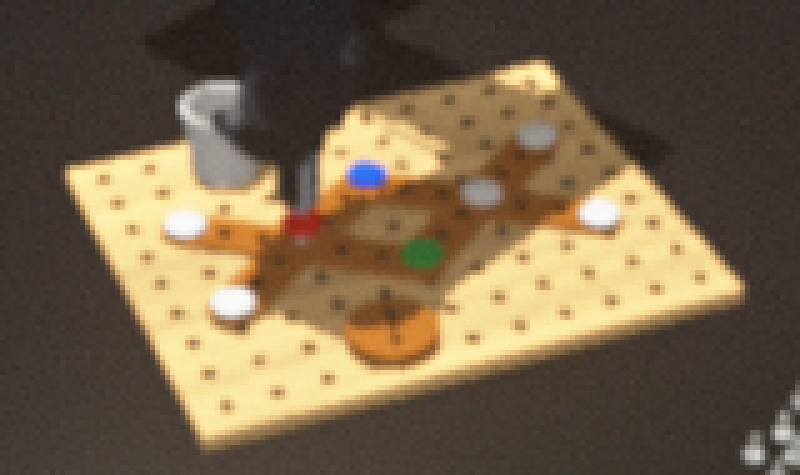

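Blue (366,174) is flush, and the fingertip is above red (302,222). The gripper body passes in front of the pot but well above it: at least 98 mm, against the pot's 62. Pressing red.

arm_command --increments '[[[0,0,-0.003,0,0,0],[0,0,-0.003,0,0,0],[0,0,-0.003,0,0,0],[0,0,-0.002,0,0,0],[0,0,-0.002,0,0,0],[0,0,-0.002,0,0,0],[0,0,-0.002,0,0,0],[0,0,-0.001,0,0,0]]]'

```text
time: 7.95
ee_pos: [533.9, -112.4, 28.2]
tcp_rot: [-0.391, 3.117, 0.0]
wrist_force: [-1.5, 2.8, 3.9]
finger_gap: -0.1
```

arm_command --increments '[[[0,0,-0.001,0,0,0]]]'

```text
time: 8.05
ee_pos: [534.0, -112.5, 27.3]
tcp_rot: [-0.391, 3.117, 0.0]
wrist_force: [-1.8, 2.5, 4.4]
finger_gap: -0.0
```

arm_command --increments '[[[0,0,-0.0005,0,0,0]]]'

```text
time: 8.15
ee_pos: [533.9, -112.5, 26.8]
tcp_rot: [-0.391, 3.117, 0.0]
wrist_force: [-1.5, 3.1, 4.4]
finger_gap: 0.2
```

arm_command --increments '[[[0,0,-0.0005,0,0,0]]]'

```text
time: 8.25
ee_pos: [533.9, -112.5, 26.3]
tcp_rot: [-0.391, 3.117, 0.0]
wrist_force: [-1.4, 3.4, 3.8]
finger_gap: 0.3
```

arm_command --increments '[[[0,0,-0.001,0,0,0]]]'

```text
time: 8.35
ee_pos: [533.9, -112.5, 25.4]
tcp_rot: [-0.391, 3.117, 0.0]
wrist_force: [-1.7, 2.8, 3.5]
finger_gap: -0.2
```

arm_command --increments '[[[0,0,-0.0005,0,0,0]]]'

```text
time: 8.45
ee_pos: [534.0, -112.5, 25.0]
tcp_rot: [-0.392, 3.117, -0.0]
wrist_force: [-4.8, 3.1, 11.6]
finger_gap: 0.2
```

arm_command --increments '[[[0,0,-0.0005,0,0,0]]]'

```text
time: 8.55
ee_pos: [534.0, -112.6, 25.0]
tcp_rot: [-0.392, 3.117, -0.0]
wrist_force: [-4.6, 4.0, 15.9]
finger_gap: 0.2
```

Red is home. Retreating straight up, then back toward the start so the view is clear.

arm_command --increments '[[[0,0,0.005,0,0,0],[0,0,0.035,0,0,0],[0,0,0.045,0,0,0],[0,0,0.045,0,0,0],[0,0,0.045,0,0,0],[0,0,0.03,0,0,0],[-0.015,-0.035,0,0,0,0],[-0.015,-0.035,0,0,0,0],[-0.015,-0.035,0,0,0,0],[-0.015,-0.035,0,0,0,0],[-0.015,-0.035,0,0,0,0],[-0.015,-0.035,0,0,0,0]]]'

```text
time: 9.75
ee_pos: [442.8, -324.0, 229.3]
tcp_rot: [0.391, -3.117, 0.0]
wrist_force: [1.0, 0.2, 0.6]
finger_gap: -0.0
```

arm_command --increments '[[[-0.02,-0.03,0,0,0,0],[-0.02,-0.03,0,0,0,0],[-0.02,-0.03,0,0,0,0],[-0.02,-0.03,0,0,0,0],[-0.02,-0.03,0,0,0,0],[-0.02,-0.03,0,0,0,0],[0,0,0,0,0,0]]]'

```text
time: 10.45
ee_pos: [321.2, -505.2, 228.5]
tcp_rot: [0.386, -3.116, -0.001]
wrist_force: [-0.4, 0.7, 0.5]
finger_gap: 0.1
```

```bash
python3 - <<'E'
from h import *
o=robot.observe();print(o["time"],o["ee_pos"].round(1),o["wrist_force"].round(2))
a=robot.capture("scene"); t=robot.capture("top")
f=lambda x:cv2.resize(x[:,:,::-1],None,fx=3.5,fy=3.5,interpolation=3)
cv2.imwrite("pics/d.png",np.vstack([f(a[195:275,185:335]),f(t[170:235,235:385])]))
b=cv2.imread("pics/top0.png")[:,:,::-1]
d=cv2.absdiff(t,b).max(2)>60
n,l,s,c=cv2.connectedComponentsWithStats(d.astype(np.uint8))
print([(x[:4].tolist(),int(x[4])) for x in s[1:] if x[4]>5])
b=cv2.imread("pics/scene0.png")[:,:,::-1]
d=cv2.absdiff(a,b).max(2)>60
n,l,s,c=cv2.connectedComponentsWithStats(d.astype(np.uint8))
print([(x[:4].tolist(),int(x[4])) for x in s[1:] if x[4]>5])
E
```

```text
10.45 [ 321.2 -505.2  228.5] [-0.37  0.72  0.53]
[([518, 180, 42, 52], 1449), ([415, 214, 21, 29], 88), ([439, 242, 4, 4], 8), ([353, 249, 11, 16], 94), ([442, 253, 7, 5], 15), ([444, 256, 14, 19], 144), ([529, 293, 28, 37], 486), ([297, 359, 46, 38], 478), ([299, 389, 32, 23], 86), ([332, 400, 12, 20], 133)]
[([9, 0, 144, 170], 10258), ([150, 0, 39, 97], 2098), ([197, 0, 23, 56], 738), ([49, 24, 6, 5], 12), ([0, 47, 5, 17], 48), ([5, 67, 9, 7], 27), ([16, 73, 5, 2], 8), ([216, 77, 7, 20], 78), ([147, 103, 7, 3], 15), ([146, 134, 8, 6], 30), ([0, 141, 10, 37], 192), ([34, 169, 3, 3], 7), ([249, 220, 9, 8], 54), ([193, 222, 7, 10], 41), ([237, 232, 6, 3], 14), ([260, 235, 8, 8], 44), ([237, 236, 8, 4], 20), ([109, 248, 20, 10], 92), ([129, 256, 9, 4], 17), ([139, 258, 32, 8], 61)]
```

View pics/d.png

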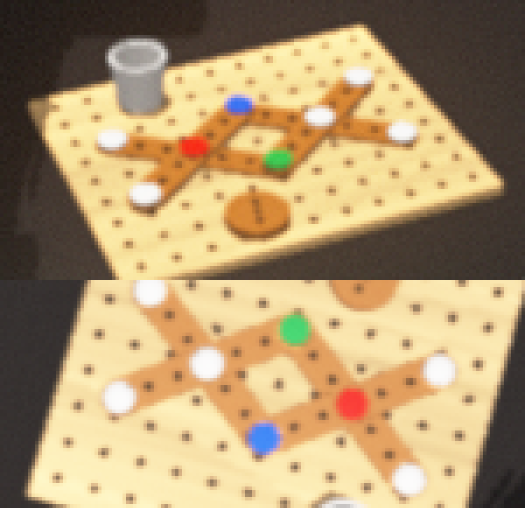

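All three rivets are flush, with the pot and wheel in place. The other image differences are the arm and its shadow; the arm never came near the screwdriver. Handing in.

```bash
python3 -c "
from station import robot
print(robot.finish_job())"
```

```text
the job is handed in; nothing more can be done
None
```

I tapped the rivets home with the shut fingertips in the order asked: green, then blue, then red. The job was handed in at about 10.5 s.

- **Rivets:** each one slid down at about 4 N and stopped dead with its top at 25.0 mm. The downward force then rose to 15 N on green, 18 N on blue and 16 N on red.
- **Final pictures:** all three heads sit flush on the strips, and the pot and wheel are where they were. The arm is clear of everything, about 228 mm up.
- **Image comparison:** comparing before and after also flagged the area around the screwdriver and the right of the table. I put that down to the arm and its shadow, since the arm never came near those things, but I did not check it more closely. No check failed.

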